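# Open the sprung deburring fixture and slide the finished soft jaw out

## Robot

A 7-joint arm with a two-finger parallel gripper is mounted at the origin on a cart in front of the work surface, level with it; the furniture and walls round the work are solid. World frame = base frame: x ahead of the robot, y to its left, z up, the work surface at z = 0. Lengths are in m, angles in rad, forces in N, time in s.
With the tool pointing down it reaches from about 0.4 to 0.85 m from the base axis. Payload 4.5 kg.
Tool frame: the origin (TCP) lies midway between the tips of the shut fingers; the grasp point (between the pads) lies 19 mm behind it; z points along the fingers, y is the line along which they close (so a half turn about z gives the same grasp; the last joint's range is limited). The gripper opens to 88 mm and grips with 3 to 60 N. Pads are 18 mm wide; open, the fingers measure 123 mm over their backs; the gripper's body (75 mm by 187 mm) begins 45 mm behind the grasp point.
Start: joints at [-1.23, 0.689, -0.195, 1.565, 0.157, 0.902, -0.215], TCP at [0.189, 0.596, 0.239] pointing down, gripper open.
Joint ranges: [-3.01, 3.01], [-0.46, 2.08], [-1.47, 1.51], [0.13, 2.56], [-1, 4.14], [0.04, 2.09], [-2.66, 2.66]. Speed limits (rad/s): [2.57, 2.57, 3.14, 3.14, 3.14, 3.14, 3.14].

## Interface

Orientations are given as a unit quaternion [x, y, z, w].
In Python, from plant import r gives the robot as it stands.
- The arm moves only by the tool carry_out, never from a script. Its argument "plan" is a list of rows, each an object with "rot": the turn, a rotation vector about the tool's x, y, z in rad, a list of three; "xyz": the shift along the tool's x, y, z in m, a list of three; "grip": the closure in counts, from 0 (fully open) to 255 (shut). In form: [{"rot": [wx, wy, wz], "xyz": [dx, dy, dz], "grip": grip}, ...]. A call has 1 to 8 rows; each row is the pose to reach, as a shift and turn from the pose commanded when the call began, along the tool's axes at that moment; what a row does not reach only later rows make up. A row lasts 1/12 s, in which the tool goes at most 41.7 mm and 7.16 degrees, less where a joint would pass 70% of its speed; a pose out of reach is approached as far as the arm can. A call with a gripper value outside its range is refused whole. The fingers move at their own pace and stop on an object; "squeeze" is the grip in N (left out, the last holds). Time passes only in rows, so rows that repeat a pose let the fingers close. It gives the time, the measured TCP pose, the force, the opening and the grip force at its end, in the units of the state.
- r.get_state(): the state, without advancing time (a new reading comes with each control period).
- r.snapshot(name): name is "scene" or "top" or "wrist"; returns the picture (400x640x3 uint8, red, green, blue); there is no depth.
- r.camera_params(name): a dict with "fx", "fy", "cx", "cy" (pixels), "position" and "attitude" of the camera in the world; the wrist camera has in their place "hand_eye" (4x4, takes a point from camera to tool coordinates, whose origin is the TCP and whose axes are the flange's). Camera axes: x right, y down, z forward; pixel columns grow to the right and rows downward; lengths in m; the calibration is good to about 2 mm. A picture is of the moment at which its call begins: read the wrist's pose just before it. camera_params takes no time and is no camera call.
- r.finish_job(): hands the job in; it is judged then, once.
The state is a dict: "clock": time; "q": joint angles; "qd": joint speeds; "joint_torque": joint torques, N m; "tool_pos": TCP position; "eef_rot": TCP orientation; "contact_force": force on the tool from outside, world axes, zero at the start; "moment": the same for the moment, N m; "opening": opening from 0.0 (shut) to 1.0 (fully open); "finger_force": force on a finger pad.
Only numpy, scipy, OpenCV 4.12 (cv2) and the standard library are available. Lean on these libraries where they do the work, as an engineer would, in place of code of your own. Each camera call takes 0.05 s, during which the arm holds its last target. There are 200 camera calls.

## Task

The steel soft jaw in the spring-clamping fixture has been deburred: get it out, pushing with the fingertips only, without gripping or lifting anything. First open the fixture by pushing the red tab of the sprung clamping jaw back past its stop pin and letting go, so that the jaw comes back to rest on the raised pin and stays open by itself; then push the soft jaw along its lane, out of the nest, up to the lip at the lane's far end and leave it lying flat there. The fixture must stay latched open for the next blank, and the blank, T-nut and deburring tool lying round it stay where they are.

Things in the scene. Friction and masses are not known exactly. Their poses are not given: they have to be found in the camera images.
- fixture: Dark grey steel deburring fixture screwed to the bench. Origin: bench level, under the middle of the nest where the soft jaw lies. +x: the way the sprung jaw is pushed open (roughly away from the robot); the lane runs out along -y (roughly to the robot's right); z up. Base plate, also the lane's floor: 12 mm high. A blue spring block stands behind, x = 125 to 151 mm, 42 mm high.
- lane (a point): Middle of the nest, on the lane floor, 12 mm above the bench. In the fixture's frame, mm: fence along the -x side, face at x = -17, top z = 24; guide opposite, face at x = 23, y = -48 to -112, top z = 21, mouth flared; low dowel at x = -6, y = 40 closes the +y end (8 across, top z = 20), free space beyond it.
- push_tab (a point): Middle of the front (-x) face of the red cap of the push tab on the sprung jaw slide; moves with it; 66 mm above the bench. The cap is 40 mm wide (fixture y), 10 mm thick, 30 mm high; bare steel 34 mm wide below it. Push it along the fixture's +x. The space before it is clear above the soft jaw (top at 40 mm) and clamping jaw (56 mm wide, top at 36 mm).
- jaw_slide (a joint): Travel of the sprung jaw along the fixture's +x, m. About 0 = clamped on the soft jaw. Pushed past about 0.026, the stop pin rises; let go then, it returns to about 0.025 and rests on the pin. Let go sooner, it springs shut. Solid end stop at 0.038. Spring: about 8 N shut, 11 N at 0.026, 13 N at the end stop.
- stop_pin (a joint): Height of the sprung stop pin, m: 0 = held down under the bright side ear of the jaw slide (not latched); 0.007 = risen in front of the ear (jaw latched or pushed back beyond it); negative = pressed down by its button.
- pin_button (a point): Top of the round black button (17 mm across) of the stop pin, beside the slide; it moves with the pin and releases the latch when pressed. The pin itself, 8 mm across, stands 27 mm from it toward the slide. Leave the button alone.
- soft_jaw_centre (a point): Centre (half-way up) of the soft jaw to push out: bright steel block with two bores in its top, 34 x 72 x 28 mm (its x, y, z), 0.3 to 0.55 kg. It starts clamped in the nest, long side along the fixture's y, centre 26 mm and top 40 mm above the bench. Push its +y end face above the dowel, fence and guide (25 to 40 mm above the bench).
- lip (a point): Middle of the top edge of the lip's inner face, at the -y end of the lane, 24 mm above the bench. With the soft jaw against the lip its centre is 36 mm from it, at y = -76 mm in the fixture's frame, about 76 mm from its start.
- next_blank: Next blank, a dark soft jaw, 34 x 72 x 34 mm, loose on the bench beside the lane; origin at the middle of its underside. Not to be touched.
- tee_nut: Black T-nut, 32 x 40 x 21 mm, loose on the bench to the left of the slide; origin at the middle of its underside. Not to be touched.
- deburrer: Blue deburring tool, 129 mm long, 18 mm thick, lying loose on the bench to the right of the fixture; origin at the middle of its underside. Not to be touched.
There are look-alikes about, which are no part of the job. What is shaped like the part that bears soft_jaw_centre but green is not meant.

How it is judged:
By the outcome, as a careful person would: the job done as asked, in the order asked, and still so for the second after the job is handed in, with the robot touching nothing.
It also fails if it takes over 48 s, if anything falls off the work surface, if the arm or the gripper's body presses on something with over 40 N, if the wrist force passes 120 N, or if a joint passes its speed limit or range.

## Working session

There is one attempt and no reset: what is moved stays moved. The work goes in short steps, Python scripts to look and compute and a tool call to move; the robot and the scene stay as the last step left them, time stands still between calls to the robot, and variables do not carry over. Pictures are saved under pics/ and viewed, at most 10 in all, crops included, and the job is handed in when it is done.

Besides the shell and the picture viewer there is one more tool, called after "Request:" as name([rows], argument=value, ...), one row to a line, values as JSON. carry_out: Moves the arm, as the interface text tells. Its arguments: {"type":"object","properties":{"plan":{"type":"array"},"squeeze":{"type":"number"}},"required":["plan"]}

```bash
mkdir -p pics; ls; python3 - <<'E'
from plant import r
import cv2
s=r.get_state(); print(s)
for n in("scene","top"):
    im=r.snapshot(n); cv2.imwrite(f"pics/{n}1.png",cv2.resize(im[:,:,::-1],None,fx=1.25,fy=1.25,interpolation=cv2.INTER_CUBIC)); cv2.imwrite(f"{n}_raw.png",im[:,:,::-1]); print(n,r.camera_params(n))
print(r.camera_params("wrist"))
E
```

```text
pics
{'clock': 0.0, 'q': array([-1.23023623,  0.68997541, -0.19448494,  1.56636546,  0.15729326,
        0.90249312, -0.21509948]), 'qd': array([-0.00023818, -0.00064958, -0.00010846,  0.00018071,  0.00012242,
       -0.00044062,  0.00071943]), 'joint_torque': array([ 4.90088787e-04, -5.27565622e+01, -1.26695998e+00, -1.53433228e+01,
       -5.27062488e-02,  6.53696770e-03,  1.76340864e-04]), 'tool_pos': array([0.18859952, 0.59519008, 0.23790894]), 'eef_rot': array([ 1.52749178e-01,  9.88264555e-01, -9.23671134e-04, -6.75009255e-05]), 'contact_force': array([-0.00618551,  0.55603222,  0.04868495]), 'moment': array([ 0.00769614, -0.05735084,  0.07098154]), 'finger_force': 0.0, 'opening': 1.003712658966672}
scene {'fx': 500.6281988441012, 'fy': 500.6281988441012, 'cx': 319.51291211280665, 'cy': 204.1012830790103, 'position': array([0.45076607, 0.83332439, 0.97734112]), 'attitude': array([-0.03640612,  0.95007239, -0.30963842,  0.01269233])}
top {'fx': 436.8464396779207, 'fy': 436.8464396779207, 'cx': 325.64158519188743, 'cy': 195.35241828829706, 'position': array([0.36443568, 0.14729853, 1.13593079]), 'attitude': array([-0.7039814 ,  0.70849487, -0.03245993,  0.03730364])}
{'fx': 290.46635328095186, 'fy': 290.46635328095186, 'cx': 320.79201296542436, 'cy': 201.56972413633247, 'hand_eye': array([[-7.72097519e-04, -9.63835315e-01, -2.66497446e-01,
         6.84815092e-02],
       [ 9.99999161e-01, -4.66927790e-04, -1.20847453e-03,
         4.79579315e-04],
       [ 1.04033537e-03, -2.66498156e-01,  9.63834867e-01,
        -1.45831002e-01],
       [ 0.00000000e+00,  0.00000000e+00,  0.00000000e+00,
         1.00000000e+00]])}
```

View pics/scene1.png

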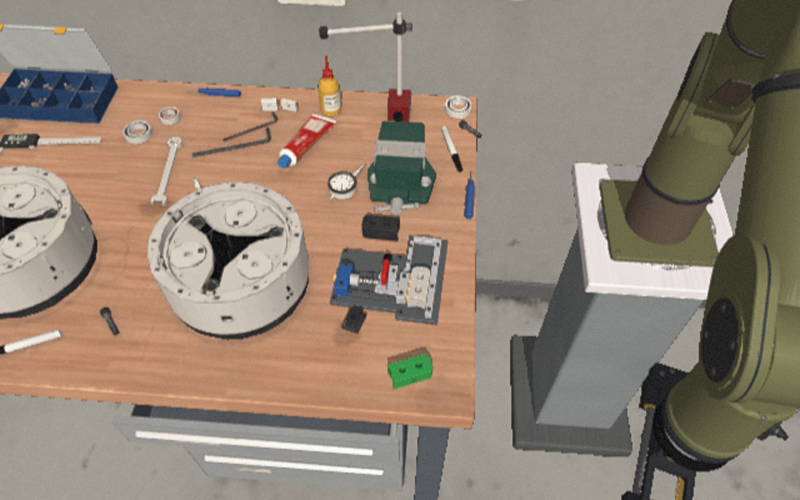

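View pics/top1.png

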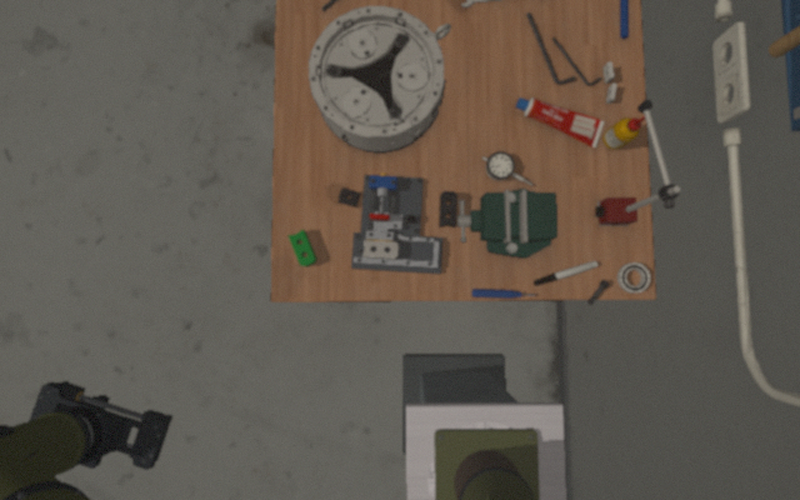

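The scene view shows the fixture at about (390,278). The top view shows the soft jaw at (380,248), red tab at (379,217), blue block at (382,183), the lane running right, and the vise to its right. I'll crop both closer.

```bash
python3 - <<'E'
import cv2,numpy as np
t=cv2.imread("top_raw.png")[130:225,265:365]; s=cv2.imread("scene_raw.png")[180:265,255:365]
t=cv2.resize(t,(600,570),interpolation=cv2.INTER_CUBIC); cv2.imwrite("pics/tc.png",t)
cv2.imwrite("pics/sc.png",cv2.resize(s,(770,595),interpolation=cv2.INTER_CUBIC))
E
```

```text
(no output)
```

View pics/tc.png

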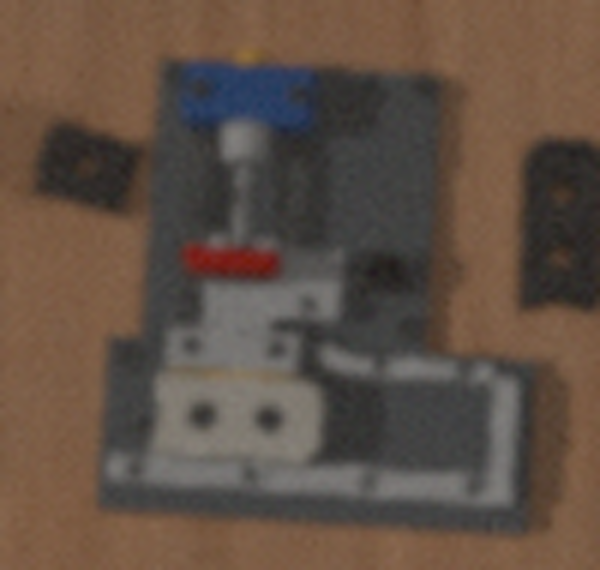

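View pics/sc.png

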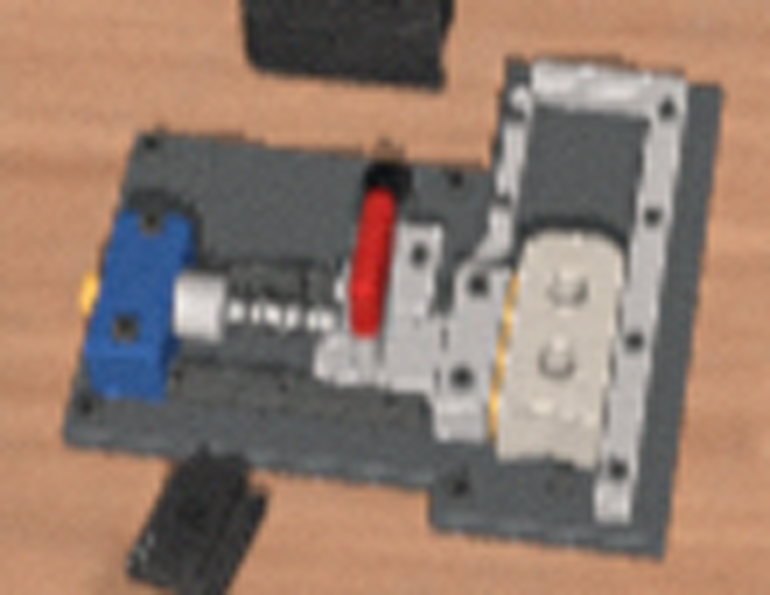

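Top crop: bores at (203,415) and (268,419), red cap top centre (231,260), fence inner edge from (110,455) to (490,475). Scene crop: bores at (567,290) and (557,360), red cap top from (378,190) to (365,330).

```bash
cat >h.py <<'E'
import numpy as np
from scipy.spatial.transform import Rotation as R
from plant import r
def ray(n,uv,z,pose=None):
    p=r.camera_params(n)
    if n=="wrist":
        s=pose; T=np.eye(4); T[:3,:3]=R.from_quat(s["eef_rot"]).as_matrix(); T[:3,3]=s["tool_pos"]
        T=T@p["hand_eye"]; M,o=T[:3,:3],T[:3,3]
    else: M,o=R.from_quat(p["attitude"]).as_matrix(),p["position"]
    d=M@np.array([(uv[0]-p["cx"])/p["fx"],(uv[1]-p["cy"])/p["fy"],1]); return o+d*(z-o[2])/d[2]
E
python3 - <<'E'
from h import *
np.set_printoptions(precision=4,suppress=True)
t=lambda u,v,z:ray("top",(u/6+265-.4,v/6+130-.4),z)
s=lambda u,v,z:ray("scene",(u/7+255-.4,v/7+180-.4),z)
print("bores",t(203,415,.04),t(268,419,.04),s(567,290,.04),s(557,360,.04))
print("cap",t(231,260,.081),s(372,260,.081))
print("fence",t(110,455,.024),t(490,475,.024),"lip",t(490,428,.024), s(600,108,.024))
print("block",t(182,98,.042),t(315,98,.042))
print("vise etc",ray("top",(565/1.25,220/1.25),.1),ray("top",(470/1.25,220/1.25),.05))
print(R.from_quat(r.get_state()["eef_rot"]).as_matrix())
E
```

```text
bores [0.4648 0.2231 0.04  ] [0.4629 0.1958 0.04  ] [0.465  0.1963 0.04  ] [0.4666 0.2234 0.04  ]
cap [0.5243 0.2089 0.081 ] [0.5255 0.2175 0.081 ]
fence [0.4494 0.2638 0.024 ] [0.4398 0.1022 0.024 ] lip [0.4599 0.102  0.024 ] [0.4584 0.1096 0.024 ]
block [0.5998 0.2319 0.042 ] [0.5993 0.1755 0.042 ]
vise etc [ 0.5115 -0.148   0.1   ] [0.5199 0.0279 0.05  ]
[[-0.9533  0.3019 -0.0004]
 [ 0.3019  0.9533 -0.0016]
 [-0.0001 -0.0016 -1.    ]]
```

Request:
carry_out([
  {"rot":[0,0,-0.06],"xyz":[-0.03,-0.024,0.005],"grip":255},
  {"rot":[0,0,-0.12],"xyz":[-0.06,-0.048,0.01],"grip":255},
  {"rot":[0,0,-0.18],"xyz":[-0.09,-0.073,0.015],"grip":255},
  {"rot":[0,0,-0.248],"xyz":[-0.12,-0.097,0.02],"grip":255},
  {"rot":[0,0,-0.248],"xyz":[-0.15,-0.121,0.025],"grip":255},
  {"rot":[0,0,-0.248],"xyz":[-0.18,-0.146,0.03],"grip":255},
  {"rot":[0,0,-0.248],"xyz":[-0.21,-0.17,0.035],"grip":255},
  {"rot":[0,0,-0.248],"xyz":[-0.24,-0.195,0.04],"grip":255},
], squeeze=20)

```text
clock: 0.77
tool_pos: [0.3593, 0.3358, 0.1984]
eef_rot: [0.029, 1.0, -0.0, -0.0]
contact_force: [1.3, -0.1, 0.4]
opening: 0.414
finger_force: 0.0
```

Request:
carry_out([
  {"rot":[0,0,0],"xyz":[-0.022,-0.03,0.005],"grip":255},
  {"rot":[0,0,0],"xyz":[-0.045,-0.06,0.01],"grip":255},
  {"rot":[0,0,0],"xyz":[-0.067,-0.09,0.015],"grip":255},
  {"rot":[0,0,0],"xyz":[-0.089,-0.122,0.018],"grip":255},
  {"rot":[0,0,0],"xyz":[-0.089,-0.122,0.018],"grip":255},
  {"rot":[0,0,0],"xyz":[-0.089,-0.122,0.018],"grip":255},
  {"rot":[0,0,0],"xyz":[-0.089,-0.122,0.018],"grip":255},
])

```text
clock: 1.35
tool_pos: [0.4401, 0.2108, 0.1806]
eef_rot: [0.03, 1.0, 0.0, -0.0]
contact_force: [-0.0, 0.6, 0.3]
opening: 0.008
finger_force: 0.0
```

```bash
python3 - <<'E'
from h import *
import cv2,json
s=r.get_state(); im=r.snapshot("wrist"); print(s["tool_pos"],s["eef_rot"],s["contact_force"],s["opening"])
json.dump({k:list(map(float,s[k])) for k in("tool_pos","eef_rot")},open("w1.json","w"))
cv2.imwrite("w1.png",im[:,:,::-1]); c=im[60:360,120:520,::-1]
cv2.imwrite("pics/w1.png",cv2.resize(c,(800,600),interpolation=cv2.INTER_CUBIC))
E
```

```text
[0.44008133 0.21081137 0.18060711] [ 2.95135595e-02  9.99564295e-01  3.18116056e-04 -2.60484671e-04] [-0.00440487  0.58145127  0.28063965] 0.007846571814231552
```

View pics/w1.png

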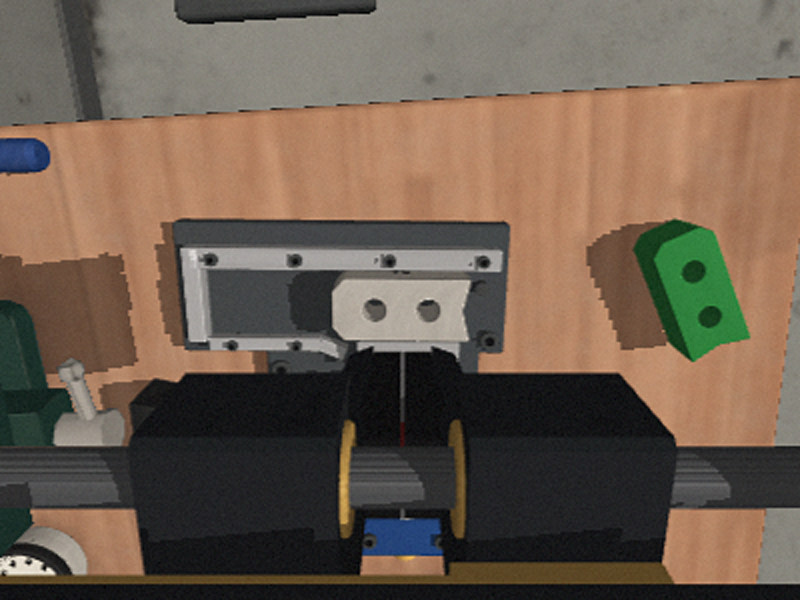

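The wrist view shows, with the robot side up: bores at (375,309) and (428,309), soft jaw ends at x≈332 and 468, the lip's inner edge near (208,310), and the fence's inner edge at y≈271. The fingertips are at (402,352), over the sprung jaw. The green look-alike lies to the right.

```bash
python3 - <<'E'
from h import *
import json
np.set_printoptions(precision=4,suppress=True)
s=json.load(open("w1.json"))
w=lambda u,v,z:ray("wrist",(u/2+120-.25,v/2+60-.25),z,s)
for n,a in dict(b1=(375,309,.04),b2=(428,309,.04),e1=(332,308,.04),e2=(468,308,.04),f1=(215,270,.024),f2=(500,271,.024),lip=(208,308,.024),lipT=(206,308,.024),base1=(176,222,.012),base2=(508,224,.012),blk1=(365,519,.042),blk2=(441,519,.042)).items(): print(n,w(*a))
E
```

```text
b1 [0.4635 0.1956 0.04  ]
b2 [0.4652 0.223  0.04  ]
e1 [0.4616 0.1734 0.04  ]
e2 [0.4658 0.2437 0.04  ]
f1 [0.4416 0.1104 0.024 ]
f2 [0.4513 0.263  0.024 ]
lip [0.4626 0.1034 0.024 ]
lipT [0.4626 0.1023 0.024 ]
base1 [0.4163 0.0889 0.012 ]
base2 [0.4282 0.2697 0.012 ]
blk1 [0.5883 0.1809 0.042 ]
blk2 [0.5909 0.2243 0.042 ]
```

Request:
carry_out([
  {"rot":[0,0,0],"xyz":[-0.02,0,0.03],"grip":255},
  {"rot":[0,0,0],"xyz":[-0.04,0,0.06],"grip":255},
  {"rot":[0,0,0],"xyz":[-0.045,0,0.09],"grip":255},
  {"rot":[0,0,0],"xyz":[-0.045,0,0.11],"grip":255},
  {"rot":[0,0,0],"xyz":[-0.045,0,0.122],"grip":255},
  {"rot":[0,0,0],"xyz":[-0.045,0,0.122],"grip":255},
  {"rot":[0,0,0],"xyz":[-0.055,0,0.122],"grip":255},
  {"rot":[0,0,0],"xyz":[-0.055,0,0.122],"grip":255},
])

```text
clock: 2.07
tool_pos: [0.4965, 0.209, 0.0594]
eef_rot: [0.029, 1.0, 0.001, 0.001]
contact_force: [1.0, 0.0, 0.6]
opening: 0.004
finger_force: 0.0
```

Request:
carry_out([
  {"rot":[0,0,0],"xyz":[-0.006,0,0],"grip":255},
  {"rot":[0,0,0],"xyz":[-0.011,0,0],"grip":255},
  {"rot":[0,0,0],"xyz":[-0.016,0,0],"grip":255},
  {"rot":[0,0,0],"xyz":[-0.02,0,0],"grip":255},
  {"rot":[0,0,0],"xyz":[-0.02,0,0],"grip":255},
])

```text
clock: 2.48
tool_pos: [0.5129, 0.2066, 0.059]
eef_rot: [0.029, 1.0, -0.0, -0.002]
contact_force: [-6.1, 1.1, 5.0]
opening: 0.005
finger_force: 3.4
```

Request:
carry_out([
  {"rot":[0,0,0],"xyz":[-0.004,0,0],"grip":255},
  {"rot":[0,0,0],"xyz":[-0.008,0,0],"grip":255},
  {"rot":[0,0,0],"xyz":[-0.012,0,0],"grip":255},
  {"rot":[0,0,0],"xyz":[-0.015,0,0],"grip":255},
  {"rot":[0,0,0],"xyz":[-0.015,0,0],"grip":255},
  {"rot":[0,0,0],"xyz":[-0.015,0,0],"grip":255},
])

```text
clock: 2.98
tool_pos: [0.5261, 0.2056, 0.0588]
eef_rot: [0.029, 1.0, -0.001, -0.003]
contact_force: [-9.9, 1.9, 5.7]
opening: 0.008
finger_force: 4.4
```

Request:
carry_out([
  {"rot":[0,0,0],"xyz":[-0.004,0,0],"grip":255},
  {"rot":[0,0,0],"xyz":[-0.008,0,0],"grip":255},
  {"rot":[0,0,0],"xyz":[-0.01,0,0],"grip":255},
  {"rot":[0,0,0],"xyz":[-0.012,0,0],"grip":255},
  {"rot":[0,0,0],"xyz":[-0.012,0,0],"grip":255},
  {"rot":[0,0,0],"xyz":[-0.012,0,0],"grip":255},
])

```text
clock: 3.48
tool_pos: [0.5372, 0.2048, 0.0587]
eef_rot: [0.029, 1.0, -0.001, -0.004]
contact_force: [-10.2, 1.1, 7.1]
opening: 0.004
finger_force: 5.2
```

Request:
carry_out([
  {"rot":[0,0,0],"xyz":[-0.003,0,0],"grip":255},
  {"rot":[0,0,0],"xyz":[-0.006,0,0],"grip":255},
  {"rot":[0,0,0],"xyz":[-0.008,0,0],"grip":255},
  {"rot":[0,0,0],"xyz":[-0.008,0,0],"grip":255},
  {"rot":[0,0,0],"xyz":[-0.008,0,0],"grip":255},
  {"rot":[0,0,0],"xyz":[-0.008,0,0],"grip":255},
])

```text
clock: 3.98
tool_pos: [0.5445, 0.2044, 0.0587]
eef_rot: [0.029, 1.0, -0.001, -0.005]
contact_force: [-12.4, 0.9, 8.9]
opening: 0.005
finger_force: 5.9
```

Request:
carry_out([
  {"rot":[0,0,0],"xyz":[0.003,0,0],"grip":255},
  {"rot":[0,0,0],"xyz":[0.006,0,0],"grip":255},
  {"rot":[0,0,0],"xyz":[0.008,0,0],"grip":255},
  {"rot":[0,0,0],"xyz":[0.01,0,0],"grip":255},
  {"rot":[0,0,0],"xyz":[0.014,0,0],"grip":255},
  {"rot":[0,0,0],"xyz":[0.014,0,0],"grip":255},
  {"rot":[0,0,0],"xyz":[0.014,0,0],"grip":255},
])

```text
clock: 4.57
tool_pos: [0.5369, 0.2048, 0.059]
eef_rot: [0.03, 1.0, 0.0, 0.001]
contact_force: [-0.4, 0.4, -0.3]
opening: 0.003
finger_force: 0.2
```

Request:
carry_out([
  {"rot":[0,0,0],"xyz":[0.01,0,0],"grip":255},
  {"rot":[0,0,0],"xyz":[0.015,0,-0.02],"grip":255},
  {"rot":[0,0,0],"xyz":[0.015,0,-0.05],"grip":255},
  {"rot":[0,0,0],"xyz":[0.015,0,-0.08],"grip":255},
  {"rot":[0,0,0],"xyz":[0.01,0,-0.11],"grip":255},
  {"rot":[0,0,0],"xyz":[0,0,-0.13],"grip":255},
  {"rot":[0,0,0],"xyz":[0,0,-0.13],"grip":255},
  {"rot":[0,0,0],"xyz":[0,0,-0.13],"grip":255},
])

```text
clock: 5.23
tool_pos: [0.5378, 0.2047, 0.1898]
eef_rot: [0.03, 1.0, 0.001, 0.002]
contact_force: [-0.4, -0.7, -0.8]
opening: 0.003
finger_force: 0.0
```

```bash
python3 - <<'E'
from h import *
import cv2,json
s=r.get_state(); im=r.snapshot("wrist"); print(s["tool_pos"],s["contact_force"])
json.dump({k:list(map(float,s[k])) for k in("tool_pos","eef_rot")},open("w2.json","w"))
c=im[60:360,120:520,::-1]
cv2.imwrite("pics/w2.png",cv2.resize(c,(800,600),interpolation=cv2.INTER_CUBIC))
E
```

```text
[0.53780648 0.20465363 0.18981788] [-0.35222312 -0.65565013 -0.82900243]
```

View pics/w2.png

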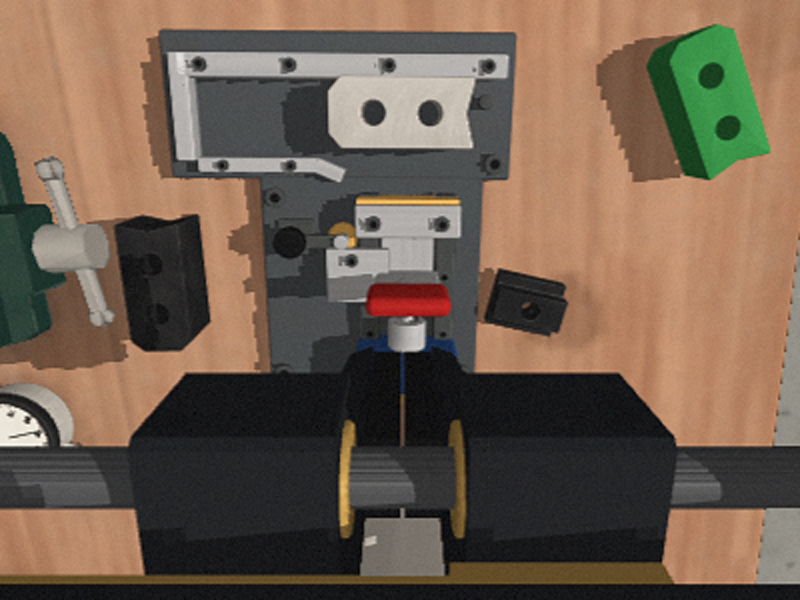

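The jaw is latched open: the pin at (343,242) stands in front of the ear. The soft jaw is still in the nest, with its +y end at x≈471 (y 80–147), -y end at 328, and the lip's inner edge at about (199,110).

```bash
python3 - <<'E'
from h import *
import json
np.set_printoptions(precision=4,suppress=True)
s=json.load(open("w2.json"))
w=lambda u,v,z:ray("wrist",(u/2+120-.25,v/2+60-.25),z,s)
for n,a in dict(b1=(373,112,.04),b2=(430,112,.04),e1=(329,112,.04),e2=(471,112,.04),c1=(474,80,.04),c2=(470,147,.04),f1=(205,77,.024),f2=(508,78,.024),lip=(199,115,.024),dow=(484,101,.02),green=(665,130,.04)).items(): print(n,w(*a))
E
```

```text
b1 [0.464  0.1953 0.04  ]
b2 [0.4657 0.2231 0.04  ]
e1 [0.4627 0.1739 0.04  ]
e2 [0.4669 0.243  0.04  ]
c1 [0.4522 0.2449 0.04  ]
c2 [0.4835 0.2421 0.04  ]
f1 [0.4416 0.111  0.024 ]
f2 [0.4514 0.2641 0.024 ]
lip [0.4597 0.1051 0.024 ]
dow [0.4617 0.2522 0.02  ]
green [0.4813 0.338  0.04  ]
```

Request:
carry_out([
  {"rot":[0,0,0],"xyz":[0.025,0.026,0],"grip":255},
  {"rot":[0,0,0],"xyz":[0.05,0.052,0.01],"grip":255},
  {"rot":[0,0,0],"xyz":[0.074,0.078,0.03],"grip":255},
  {"rot":[0,0,0],"xyz":[0.074,0.078,0.06],"grip":255},
  {"rot":[0,0,0],"xyz":[0.074,0.078,0.09],"grip":255},
  {"rot":[0,0,0],"xyz":[0.074,0.078,0.11],"grip":255},
  {"rot":[0,0,0],"xyz":[0.074,0.078,0.12],"grip":255},
  {"rot":[0,0,0],"xyz":[0.074,0.078,0.12],"grip":255},
])

```text
clock: 5.95
tool_pos: [0.4647, 0.2857, 0.0657]
eef_rot: [0.029, 1.0, -0.002, -0.002]
contact_force: [-0.9, 0.0, 0.2]
opening: 0.006
finger_force: 0.0
```

Request:
carry_out([
  {"rot":[0,0,0],"xyz":[0,0,0.02],"grip":255},
  {"rot":[0,0,0],"xyz":[0,0,0.04],"grip":255},
  {"rot":[0,0,0],"xyz":[0,0,0.04],"grip":255},
  {"rot":[0,0,0],"xyz":[0,0,0.04],"grip":255},
])

```text
clock: 6.28
tool_pos: [0.4667, 0.2867, 0.0289]
eef_rot: [0.029, 1.0, -0.0, -0.0]
contact_force: [0.0, 0.6, 0.3]
opening: 0.005
finger_force: 0.0
```

Request:
carry_out([
  {"rot":[0,0,0],"xyz":[-0.0025,-0.008,0],"grip":255},
  {"rot":[0,0,0],"xyz":[-0.0025,-0.016,0],"grip":255},
  {"rot":[0,0,0],"xyz":[-0.0025,-0.021,0],"grip":255},
  {"rot":[0,0,0],"xyz":[-0.0025,-0.026,0],"grip":255},
  {"rot":[0,0,0],"xyz":[-0.0025,-0.031,0],"grip":255},
  {"rot":[0,0,0],"xyz":[-0.0025,-0.036,0],"grip":255},
  {"rot":[0,0,0],"xyz":[-0.0025,-0.041,0],"grip":255},
  {"rot":[0,0,0],"xyz":[-0.0025,-0.046,0],"grip":255},
])

```text
clock: 6.95
tool_pos: [0.4671, 0.2419, 0.0291]
eef_rot: [0.029, 1.0, 0.001, 0.001]
contact_force: [0.3, 3.4, 4.0]
opening: 0.005
finger_force: 1.7
```

Request:
carry_out([
  {"rot":[0,0,0],"xyz":[0,-0.005,0],"grip":255},
  {"rot":[0,0,0],"xyz":[0,-0.01,0],"grip":255},
  {"rot":[0,0,0],"xyz":[0,-0.015,0],"grip":255},
  {"rot":[0,0,0],"xyz":[0,-0.02,0],"grip":255},
  {"rot":[0,0,0],"xyz":[0,-0.025,0],"grip":255},
  {"rot":[0,0,0],"xyz":[0,-0.03,0],"grip":255},
  {"rot":[0,0,0],"xyz":[0,-0.035,0],"grip":255},
  {"rot":[0,0,0],"xyz":[0,-0.035,0],"grip":255},
])

```text
clock: 7.62
tool_pos: [0.4644, 0.2038, 0.0286]
eef_rot: [0.03, 1.0, -0.001, -0.0]
contact_force: [0.0, 0.1, -0.2]
opening: 0.007
finger_force: 0.3
```

Request:
carry_out([
  {"rot":[0,0,0],"xyz":[0,-0.003,0],"grip":255},
  {"rot":[0,0,0],"xyz":[0,-0.006,0],"grip":255},
  {"rot":[0,0,0],"xyz":[0,-0.009,0],"grip":255},
  {"rot":[0,0,0],"xyz":[0,-0.012,0],"grip":255},
])

```text
clock: 7.95
tool_pos: [0.4636, 0.1935, 0.0285]
eef_rot: [0.029, 1.0, -0.0, -0.0]
contact_force: [-0.4, 2.1, 1.0]
opening: 0.007
finger_force: 1.0
```

Request:
carry_out([
  {"rot":[0,0,0],"xyz":[0,-0.002,0],"grip":255},
  {"rot":[0,0,0],"xyz":[0,-0.004,0],"grip":255},
  {"rot":[0,0,0],"xyz":[0,-0.004,0],"grip":255},
])

```text
clock: 8.2
tool_pos: [0.4633, 0.1889, 0.0286]
eef_rot: [0.03, 1.0, -0.001, -0.0]
contact_force: [0.5, -0.3, -0.5]
opening: 0.004
finger_force: 0.1
```

Request:
carry_out([
  {"rot":[0,0,0],"xyz":[0,-0.0015,0],"grip":255},
  {"rot":[0,0,0],"xyz":[0,-0.003,0],"grip":255},
  {"rot":[0,0,0],"xyz":[0,-0.003,0],"grip":255},
])

```text
clock: 8.45
tool_pos: [0.4634, 0.1869, 0.0287]
eef_rot: [0.029, 1.0, -0.0, -0.0]
contact_force: [1.5, 1.5, -0.2]
opening: 0.003
finger_force: 0.5
```

Request:
carry_out([
  {"rot":[0,0,0],"xyz":[0,-0.0015,0],"grip":255},
  {"rot":[0,0,0],"xyz":[0,-0.0025,0],"grip":255},
  {"rot":[0,0,0],"xyz":[0,-0.0025,0],"grip":255},
])

```text
clock: 8.7
tool_pos: [0.4638, 0.1866, 0.0289]
eef_rot: [0.029, 1.0, 0.002, 0.001]
contact_force: [-0.5, 5.0, -0.2]
opening: 0.004
finger_force: 2.4
```

Request:
carry_out([
  {"rot":[0,0,0],"xyz":[0,-0.0015,0],"grip":255},
  {"rot":[0,0,0],"xyz":[0,-0.003,0],"grip":255},
  {"rot":[0,0,0],"xyz":[0,-0.003,0],"grip":255},
])

```text
clock: 8.95
tool_pos: [0.464, 0.1865, 0.0292]
eef_rot: [0.028, 1.0, 0.004, 0.001]
contact_force: [-0.1, 8.7, 0.3]
opening: 0.005
finger_force: 4.6
```

Request:
carry_out([
  {"rot":[0,0,0],"xyz":[0,0.005,0],"grip":255},
  {"rot":[0,0,0],"xyz":[0,0.015,0],"grip":255},
  {"rot":[0,0,0],"xyz":[0,0.02,-0.02],"grip":255},
  {"rot":[0,0,0],"xyz":[0,0.02,-0.05],"grip":255},
  {"rot":[0,0,0],"xyz":[-0.015,0.02,-0.085],"grip":255},
  {"rot":[0,0,0],"xyz":[-0.045,0.02,-0.12],"grip":255},
  {"rot":[0,0,0],"xyz":[-0.07,0.02,-0.15],"grip":255},
  {"rot":[0,0,0],"xyz":[-0.07,0.02,-0.16],"grip":255},
])

```text
clock: 9.62
tool_pos: [0.5411, 0.1965, 0.1934]
eef_rot: [0.032, 0.999, 0.001, 0.005]
contact_force: [1.1, 0.4, -0.6]
opening: 0.005
finger_force: 0.0
```

```bash
python3 - <<'E'
from h import *
import cv2,json
s=r.get_state(); im=r.snapshot("wrist"); print(s["tool_pos"],s["contact_force"])
c=im[60:360,120:520,::-1]
cv2.imwrite("pics/w3.png",cv2.resize(c,(800,600),interpolation=cv2.INTER_CUBIC))
E
```

```text
[0.54106066 0.19654521 0.19339564] [ 1.07167344  0.37644352 -0.58038294]
```

View pics/w3.png

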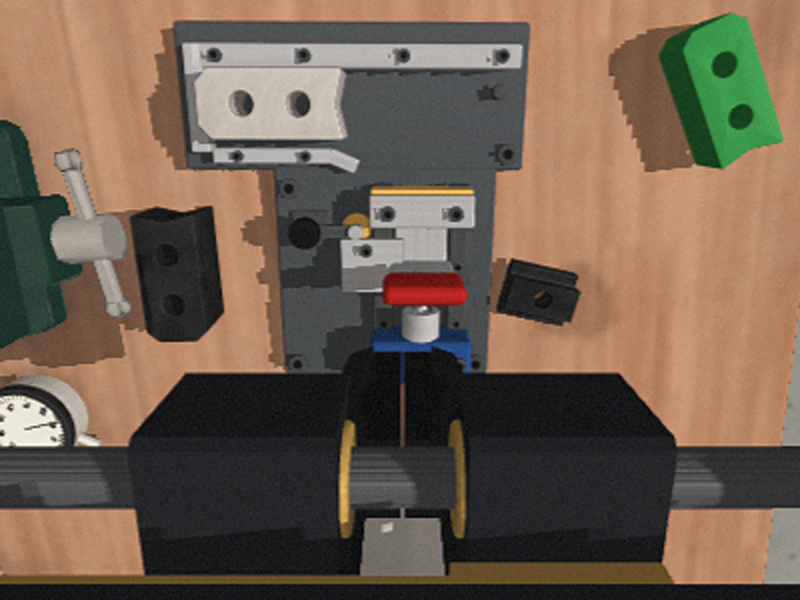

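The soft jaw lies flat against the lip (left end at x≈195). The fixture is still latched, with the pin at (357,232), and the neighbouring parts haven't moved.

```bash
python3 -c "
from plant import r
print(r.finish_job())"
```

```text
the job is handed in; nothing more can be done
None
```

The soft jaw is out of the nest and lying flat against the lip, the fixture is latched open on its pin, the blank, T-nut and deburring tool were not touched, and the job was handed in at about 10 s.

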